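Point out the badly closed paint tub, then press its lid shut

ROBOT

A 7-joint arm with a two-finger parallel gripper is mounted at the origin on the work surface. World frame = base frame: x ahead of the robot, y to its left, z up, the work surface at z = 0. Lengths are in m, angles in rad, forces in N, time in s.
With the tool pointing down it reaches from about 0.425 to 0.8 m from the base axis. Payload 8.3 kg.
Tool frame: the origin (TCP) lies midway between the tips of the shut fingers; the grasp point (between the pads) lies 19 mm behind it; x points along the fingers, z is the direction in which the jaws open and shut, and the axes are right-handed (so a half turn about x gives the same grasp; the last joint's range is limited). The gripper opens to 85 mm and grips with 20 to 120 N. Pads are 22 mm wide; open, the fingers measure 114 mm over their backs; the gripper's body (76 mm by 85 mm) begins 54 mm behind the grasp point. The pads swing forward as they close: fully open they stand 13 mm farther back than shut.
Start: joints at [-1.359, 0.383, 0.016, 1.37, -0.006, 1.388, -0.046], TCP at [0.17, 0.602, 0.231] pointing down, gripper open.
Joint ranges: [-2.95, 2.95], [-0.25, 2.06], [-1.52, 1.56], [0.18, 2.33], [-1.44, 4.58], [0.02, 2.06], [-3.01, 3.01]. Speed limits (rad/s): [2.39, 2.39, 3.01, 3.01, 3.14, 3.14, 3.14].

INTERFACE

Orientations are given as a rotation vector (axis times angle).
In Python, from rig import r gives the robot as it stands.
- The arm moves only by the tool drive_tool, never from a script. Its argument "moves" is one flat list of numbers, 5 for each row, row after row: the opening in per cent of the stroke, from 0 (shut) to 100 (fully open), then the shift along the world's x, y, z in m, then the turn about the world's z in degrees. In form: [gripper, tx, ty, tz, yaw, gripper, tx, ty, tz, yaw, ...]. A call has 1 to 20 rows; each row shifts and turns the commanded pose from where the row before left it; what a row does not reach is not made up. A row lasts 1/12 s, in which the tool goes at most 41.7 mm and 7.16 degrees, less where a joint would pass 70% of its speed; a pose out of reach is approached as far as the arm can. A call with a gripper value outside its range is refused whole. The fingers move at their own pace and stop on an object; "grip_force" is the grip in N (left out, the last holds). Time passes only in rows, so rows that do not move let the fingers close. It gives the time, the measured TCP pose, the force and the opening at its end, in the units of the state.
- r.sense(): the state, without advancing time (a new reading comes with each control period).
- r.grab_frame(name): name is "scene" or "side" or "wrist"; returns the picture (480x640x3 uint8, red, green, blue); there is no depth.
- r.calibration(name): a dict with "fovy" (degrees; the focal length in pixels is half the picture's height over the tangent of half this angle, whatever the lens; pixels are square), "cx", "cy" (the principal point, pixels), "extrinsics" (4x4, takes a point from world to camera coordinates); the wrist camera has in their place "mount" (4x4, takes a point from camera to tool coordinates, whose origin is the TCP and whose axes are the tool frame's). Camera axes: x right, y up, looking along -z (the intrinsics and any distortion apply to the point x, -y, -z); pixel columns grow to the right and rows downward; lengths in m; the calibration is good to about 2 mm. A picture is of the moment at which its call begins: read the wrist's pose just before it. calibration takes no time and is no camera call.
- r.sign_off(): hands the job in, once; it reports no verdict.
The state is a dict: "t": time; "joint_pos": joint angles; "joint_vel": joint speeds; "joint_efforts": joint torques, N m; "eef_pos": TCP position; "tcp_rot": TCP orientation; "force": force on the tool from outside, world axes, zero at the start; "torque": the same for the moment, N m; "gripper_width": finger opening in m.
Only numpy, scipy, OpenCV 4.12 (cv2) and the standard library are available. Lean on these libraries where they do the work, as an engineer would, in place of code of your own. Each camera call takes 0.05 s, during which the arm holds its last target. There are 200 camera calls.

TASK

Four like paint tubs stand on the bench and the lid of one is snapped on at one side only, so that its other side stands up. Show me which one by pointing at it: hold the fingertips about three centimetres above the middle of that lid for at least two seconds without touching it; then press the raised side down with the fingertips until the lid is shut and level all round, and come away. Only push, do not lift or tip anything: the tub stays where it stands, and do not point at, touch or move the other three tubs or the palette knife.

Things in the scene. Friction and masses are not known exactly. Their poses are not given: they have to be found in the camera images.
- open_tub: Tub with the half-on lid: tapered plastic tub of paint, 84 mm across at the foot, 106 mm at the rim, 94 mm high without lid, about 0.75 kg, standing loose on the bench. Origin: centre of its underside; z up; its own -x side is where the lid stands up and has its thumb tab (22 mm wide, sticking out 12 mm), its +x side is where the lid is already snapped on. It is turned anyhow, but the raised side never faces the robot squarely.
- lid_mid (a point): Middle of the top of that half-on lid (rigid round plastic lid, 112 mm across, 12 mm high with its skirt; a flat panel 92 mm across stands 2 mm above the outer rim). This is the point to point at. It lies about 12 to 18 mm higher than when the lid is shut (99.5 mm above the bench). x, y, z are the lid's own: z is square to the lid, -x runs towards the raised side.
- lid_high_edge (a point): Point on top of the lid's rim at its raised side, 50 mm from the lid's middle: the place to press. It starts 120 to 132 mm above the bench and is 97.5 mm above it when the lid is shut.
- lid (a joint): Angle of the half-on lid about the side that is already snapped on, rad: 0 = shut and level against a firm stop, starts at 0.22 to 0.34 (raised side 23 to 36 mm up). It does not spring back or fall shut: stiff friction of 0.5 N m, so about 5 N straight down at the raised edge or 10 N at the middle moves it.
- shut_tub1: One of the three bystander paint tubs: same make as open_tub and same size, but its lid is fully shut and level; lid top 99.5 mm above the bench, 112 mm across. Origin: centre of the tub's underside, z up. Loose, 0.75 kg.
- shut_tub2: One of the three bystander paint tubs: same make as open_tub and same size, but its lid is fully shut and level; lid top 99.5 mm above the bench, 112 mm across. Origin: centre of the tub's underside, z up. Loose, 0.75 kg.
- shut_tub3: One of the three bystander paint tubs: same make as open_tub and same size, but its lid is fully shut and level; lid top 99.5 mm above the bench, 112 mm across. Origin: centre of the tub's underside, z up. Loose, 0.75 kg.
- palette_knife: Bystander: palette knife lying flat on the bench beyond the tubs (far side from the robot), 223 mm long, steel blade 24 mm wide, wooden handle 20 mm thick. Origin: near its middle, at bench level; +x towards the blade.
Mind the look-alikes: they are no part of the job. What is shaped like the open_tub but orange or yellow is not meant.

How it is judged:
By the outcome, as a careful person would: the job done as asked, in the order asked, and still so for the second after the job is handed in, with the robot touching nothing.
It also fails if it takes over 38 s, if anything falls off the work surface, if the arm or the gripper's body presses on something with over 40 N, if the wrist force passes 120 N, or if a joint passes its speed limit or range.

## Working session

There is one attempt and no reset: what is moved stays moved. The work goes in short steps, Python scripts to look and compute and a tool call to move; the robot and the scene stay as the last step left them, time stands still between calls to the robot, and variables do not carry over. Pictures are saved under pics/ and viewed, about 8 in all and at most 12, crops included, and the job is handed in when it is done.

Besides the shell and the picture viewer there is one more tool, called after "Call:" by a JSON object that holds its "op" and its "data". drive_tool: Moves the arm, as the interface text tells. Its arguments: {"type":"object","properties":{"moves":{"type":"array"},"grip_force":{"type":"number"}},"required":["moves"]}

```bash
mkdir -p pics; ls
python3 - <<'E'
from rig import r
import cv2,numpy as np
s=r.sense();print(s['t'],s['eef_pos'],s['tcp_rot'],s['gripper_width'])
for n in("scene","side"):
    c=r.calibration(n);print(n,{k:np.round(v,4).tolist() if not isinstance(v,str) else v for k,v in c.items()})
    cv2.imwrite(f"pics/{n}0.png",r.grab_frame(n)[:,:,::-1])
c=r.calibration("wrist");print(c)
E
```

```text
pics
0.0 [0.16941505 0.60105986 0.2302509 ] [-1.00573738  1.32835877  1.00367781] 0.08551302203943395
scene {'fovy': 56.0979, 'cx': 315.8069, 'cy': 235.5516, 'extrinsics': [[-0.1273, 0.9919, -0.0016, 0.072], [-0.6786, -0.0859, 0.7294, 0.2897], [0.7234, 0.094, 0.684, -1.3711], [0.0, 0.0, 0.0, 1.0]]}
side {'fovy': 53.6819, 'cx': 317.0364, 'cy': 232.1201, 'extrinsics': [[0.8706, -0.4916, 0.0195, -0.4868], [0.2606, 0.4945, 0.8292, -0.2171], [-0.4173, -0.7168, 0.5586, -0.7338], [0.0, 0.0, 0.0, 1.0]]}
{'fovy': 67.79440494890716, 'cx': 319.92498935381036, 'cy': 241.03996542685266, 'mount': array([[ 3.20937920e-05,  3.27819018e-01, -9.44740541e-01,
        -1.42656331e-01],
       [ 1.16929471e-03,  9.44739884e-01,  3.27818830e-01,
         8.43624729e-02],
       [ 9.99999316e-01, -1.11520107e-03, -3.52996760e-04,
        -1.38749931e-03],
       [ 0.00000000e+00,  0.00000000e+00,  0.00000000e+00,
         1.00000000e+00]])}
```

View pics/scene0.png

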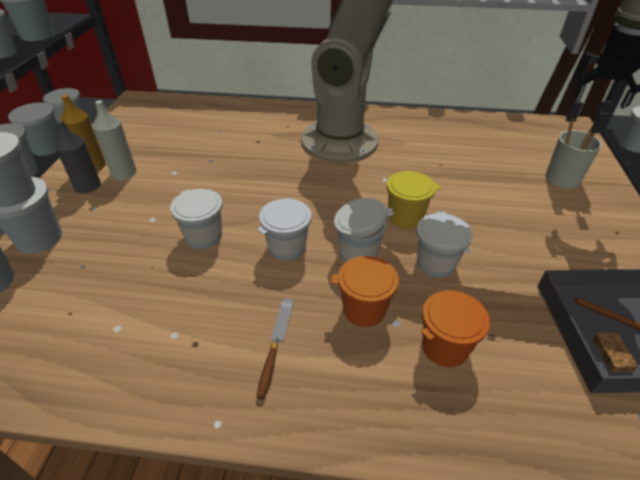

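View pics/side0.png

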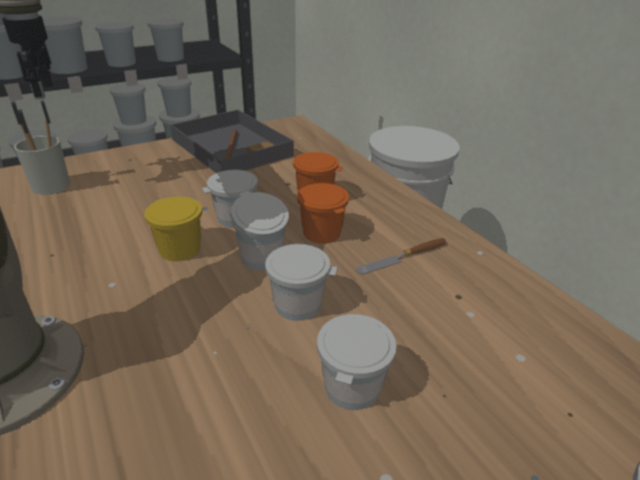

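Both views show four white tubs. In scene they are A(198,205), B(286,218), C(361,220) and D(443,235); in side, A(356,345), B(298,268), C(260,215) and D(232,183). The look-alikes are yellow (410,187) and orange (368,280) and (455,315). C looks tilted, so I'll check it in one close crop.

Run:
```python
import cv2,numpy as np
a=cv2.imread("pics/scene0.png")[180:290,240:480];b=cv2.imread("pics/side0.png")[150:330,190:350]
a=cv2.resize(a,(440*240//240,int(110*440/240)),interpolation=cv2.INTER_CUBIC) if 0 else cv2.resize(a,None,fx=3.3,fy=3.3,interpolation=cv2.INTER_CUBIC)
b=cv2.resize(b,None,fx=1.2,fy=1.2)
b=cv2.imread("pics/side0.png")[160:270,190:350];b=cv2.resize(b,None,fx=2,fy=2,interpolation=cv2.INTER_CUBIC)
o=np.zeros((590,800,3),np.uint8);o[:a.shape[0],:a.shape[1]]=a;o[365:365+b.shape[0],:b.shape[1]]=b
cv2.imwrite("pics/crop1.png",o)
```

```text
(no output)
```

View pics/crop1.png

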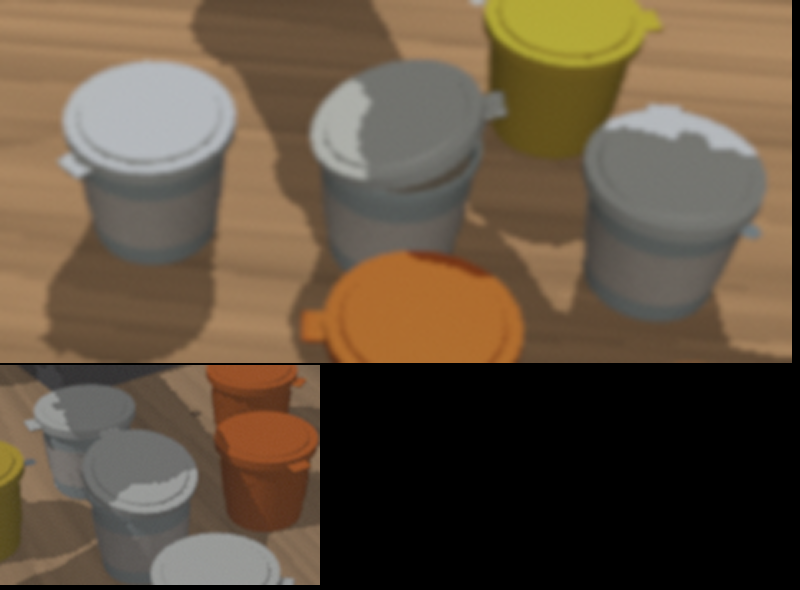

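The crop confirms C: its lid stands up with an open gap on the right, tab at scene ≈(389,212). B, D and A are level. Next I'll triangulate C and its neighbours.

```bash
cat > h.py <<'E'
from rig import r
import numpy as np,cv2
def cam(n,s=None):
    c=r.calibration(n);f=240/np.tan(np.radians(c['fovy'])/2)
    if n=='wrist':
        from scipy.spatial.transform import Rotation as R
        T=np.eye(4);T[:3,:3]=R.from_rotvec(s['tcp_rot']).as_matrix();T[:3,3]=s['eef_pos'];M=T@c['mount']
    else: M=np.linalg.inv(np.array(c['extrinsics']))
    return f,c['cx'],c['cy'],M
def ray(n,u,v,s=None):
    f,cx,cy,M=cam(n,s);d=M[:3,:3]@np.array([(u-cx)/f,-(v-cy)/f,-1]);return M[:3,3],d/np.linalg.norm(d)
def plane(n,u,v,z,s=None):
    o,d=ray(n,u,v,s);return o+d*(z-o[2])/d[2]
def tri(p,q):
    A=np.zeros((3,3));b=np.zeros(3);rs=[ray(*p),ray(*q)]
    for o,d in rs:
        P=np.eye(3)-np.outer(d,d);A+=P;b+=P@o
    x=np.linalg.solve(A,b);return x,[np.linalg.norm(np.cross(x-o,d)) for o,d in rs]
def proj(n,X,s=None):
    f,cx,cy,M=cam(n,s);p=np.linalg.inv(M)@np.append(X,1);return cx+f*p[0]/-p[2],cy-f*p[1]/-p[2]
E
python3 - <<'E'
from h import *
np.set_printoptions(precision=4,suppress=True)
print('lid C',tri(('scene',360.6,217),('side',260,213.5)))
for n,a,b in(('A',(197.5,205),(356,345)),('B',(286,217),(298,267)),('D',(444,232),(232,183))): print(n,plane('scene',*a,.0975),plane('side',*b,.0975))
print('Y',plane('scene',411,187,.0975),'O',plane('scene',368,280,.0975))
print('C plane',plane('scene',360.6,217,.115),plane('side',260,213.5,.115))
for z in(.115,.125,.13):print('tab',plane('scene',389.4,211.8,z))
E
```

```text
lid C (array([0.4747, 0.0832, 0.1074]), [np.float64(0.0003437753259624303), np.float64(0.00034377532596245396)])
A [ 0.4674 -0.2752  0.0975] [ 0.4581 -0.2862  0.0975]
B [ 0.4827 -0.0746  0.0975] [ 0.468  -0.0915  0.0975]
D [0.4885 0.2563 0.0975] [0.4779 0.2444 0.0975]
Y [0.3423 0.1928 0.0975] O [0.6392 0.1068 0.0975]
C plane [0.4832 0.0834 0.115 ] [0.4701 0.0712 0.115 ]
tab [0.4589 0.1425 0.115 ]
tab [0.4709 0.1415 0.125 ]
tab [0.477  0.1411 0.13  ]
```

Run:
```python
from h import *
from scipy.spatial.transform import Rotation as R
np.set_printoptions(precision=4,suppress=True)
print('cup foot',plane('scene',568,183,0),plane('side',50,188,0));print('brush tops tri',tri(('scene',571,125),('side',42,95)))
print('base',plane('scene',340,140,0.01))
for n,a,b in(('A',(197.5,205),(356,345)),('B',(286,217),(298,267)),('D',(444,232),(232,183))): print(n,tri(('scene',*a),('side',*b)))
print(R.from_rotvec(r.sense()['tcp_rot']).as_matrix())
```

```text
cup foot [0.139  0.6291 0.    ] [0.1149 0.6074 0.    ]
brush tops tri (array([0.1714, 0.5617, 0.219 ]), [np.float64(0.02941937168534184), np.float64(0.02941937168534178)])
base [0.0141 0.0026 0.01  ]
A (array([ 0.4611, -0.2799,  0.091 ]), [np.float64(0.0015465415274374414), np.float64(0.0015465415274373668)])
B (array([ 0.4733, -0.0781,  0.0875]), [np.float64(0.0017323873069648827), np.float64(0.0017323873069649866)])
D (array([0.4818, 0.2576, 0.0908]), [np.float64(0.0006991043914734575), np.float64(0.0006991043914735417)])
[[-0.0005 -0.9625  0.2713]
 [-0.0018  0.2713  0.9625]
 [-1.     -0.     -0.0019]]
```

Call:
{"op": "drive_tool", "data": {"moves": [100,0,0,0.03,0,100,0,0,0.035,0,100,0,0,0.035,0,100,0.019,-0.0325,0,0,100,0.019,-0.0325,0,0,100,0.019,-0.0325,0,0,0,0.019,-0.0325,0,0,0,0.019,-0.0325,0,0,0,0.019,-0.0325,0,0,0,0.019,-0.0325,0,0,0,0.019,-0.0325,0,0,0,0.019,-0.0325,0,0,0,0.019,-0.0325,0,0,0,0.019,-0.0325,0,0,0,0.019,-0.0325,0,0,0,0.019,-0.0325,0,0,0,0.019,-0.0325,0,0,0,0.019,-0.0325,0,0,0,0.019,-0.0325,0,0,0,0,0,0,0]}}

```text
t: 1.77
eef_pos: [0.4758, 0.0734, 0.3313]
tcp_rot: [-0.999, 1.331, 0.994]
force: [-1.2, -1.2, 0.0]
gripper_width: 0.0001
```

Run:
```python
from h import *
import json
s=r.sense();im=r.grab_frame('wrist');cv2.imwrite('pics/w1.png',im[:,:,::-1])
print(s['t'],s['eef_pos'],s['tcp_rot'],s['force'],s['gripper_width'])
json.dump({k:list(map(float,s[k])) for k in('eef_pos','tcp_rot')},open('s1.json','w'))
```

```text
1.7667 [0.47584323 0.07341292 0.33131527] [-0.99862402  1.33141158  0.99418041] [-1.18655104 -1.16822843  0.03603368] 0.0001175769128022484
```

View pics/w1.png

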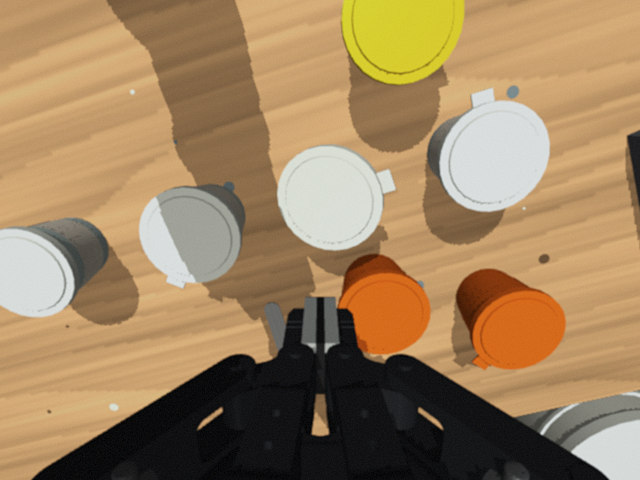

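C's lid is centred at about (331,198) with its tab at (386,182). B (192,234) and D (494,157) stand either side, and orange (385,305) is below.

Run:
```python
from h import *
import json
np.set_printoptions(precision=4,suppress=True)
s=json.load(open('s1.json'));im=cv2.imread('pics/w1.png')
hsv=cv2.cvtColor(im,cv2.COLOR_BGR2HSV);m=((hsv[...,1]<45)&(hsv[...,2]>150)).astype(np.uint8)
def fit(x0,y0,x1,y1):
    k=np.zeros_like(m);k[y0:y1,x0:x1]=m[y0:y1,x0:x1]
    c=max(cv2.findContours(k,0,1)[0],key=cv2.contourArea);k0=cv2.drawContours(k*0,[c],-1,1,-1)
    k2=cv2.morphologyEx(k0,cv2.MORPH_OPEN,cv2.getStructuringElement(2,(41,41)))
    e=cv2.fitEllipse(max(cv2.findContours(k2,0,1)[0],key=cv2.contourArea))
    t=cv2.morphologyEx(k0-k2,cv2.MORPH_OPEN,np.ones((7,7),np.uint8));M=cv2.moments(t,True)
    return e,(M['m10']/M['m00'],M['m01']/M['m00']) if M['m00'] else None,M['m00']
e,t,a=fit(265,130,410,260);print(e,t,a);c=plane('wrist',*e[0],.1135,s);print('C mid',c)
for z in(.125,.13):print('tab',plane('wrist',*t,z,s))
e2,t2,a2=fit(425,80,560,220);print('D',e2,t2,plane('wrist',*e2[0],.0975,s))
# tub-origin checks in fixed views
for n in('scene','side'):print(n,proj(n,c))
print('D in scene',proj('scene',plane('wrist',*e2[0],.0975,s)),proj('side',plane('wrist',*e2[0],.0975,s)))
print('fingertip',proj('wrist',np.array(s['eef_pos']),s))
```

```text
((330.46710205078125, 197.02798461914062), (101.83113098144531, 107.94009399414062), 129.6705322265625) (387.09589041095893, 180.8173515981735) 219.0
C mid [0.472  0.084  0.1135]
tab [0.4696 0.1418 0.125 ]
tab [0.4685 0.1411 0.13  ]
D ((494.0641784667969, 155.2824249267578), (101.59735870361328, 118.10008239746094), 41.451080322265625) (482.3430962343096, 95.69456066945607) [0.4807 0.2568 0.0975]
scene (np.float64(361.11851891977017), np.float64(214.1133704946954))
side (np.float64(258.31204110883675), np.float64(210.86063619056605))
D in scene (np.float64(443.9462379210478), np.float64(229.48054429504265)) (np.float64(231.176537804414), np.float64(180.4077883375074))
fingertip (np.float64(322.7637017179385), np.float64(313.44767882330405))
```

Call:
{"op": "drive_tool", "data": {"moves": [0,-0.004,0.011,-0.02,0,0,0,0,-0.03,0,0,0,0,-0.03,0,0,0,0,-0.03,0,0,0,0,-0.03,0,0,0,0,-0.02,0,0,0,0,-0.01,0,0,0,0,0,0,0,0,0,0,0,0,0,0,0,0]}}

```text
t: 2.65
eef_pos: [0.4704, 0.093, 0.1628]
tcp_rot: [-1.005, 1.324, 1.004]
force: [-0.2, 0.0, 1.4]
gripper_width: -0.0005
```

Run:
```python
from h import *
s=r.sense();print(s['t'],s['eef_pos'],s['force'])
for n in('scene','side'):print(n,proj(n,s['eef_pos']))
a=r.grab_frame('scene')[150:260,300:460];b=r.grab_frame('side')[140:250,180:340]
o=np.vstack([cv2.resize(x[:,:,::-1],(436,300),interpolation=cv2.INTER_CUBIC) for x in(a,b)]);cv2.imwrite('pics/pt.png',o)
```

```text
2.65 [0.47043513 0.09302679 0.16275182] [-0.20280067  0.03431513  1.3952393 ]
scene (np.float64(367.2892151655424), np.float64(195.40534085351806))
side (np.float64(254.34325828361258), np.float64(186.8417327900994))
```

View pics/pt.png

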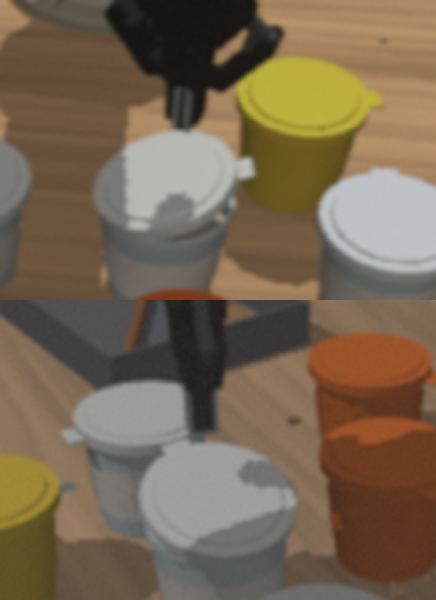

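The fingertips show at scene (367,197) and side (254,188), where the pose predicts them within 2 px. They need to go 9 mm towards -y and 18 mm down.

Call:
{"op": "drive_tool", "data": {"moves": [0,0.002,-0.009,0,0,0,0,0,-0.01,0,0,0,0,-0.008,0,0,0,0,0,0,0,0,0,0,0,0,0,0,0,0]}}

```text
t: 3.25
eef_pos: [0.4714, 0.0836, 0.1431]
tcp_rot: [-1.005, 1.327, 1.005]
force: [0.5, -0.5, 0.3]
gripper_width: 0.0
```

Run:
```python
from h import *
s=r.sense();print(s['t'],s['eef_pos'],s['force'])
cv2.imwrite('pics/w2.png',r.grab_frame('wrist')[:,:,::-1]);
print(proj('wrist',[.472,.084,.115],s),proj('wrist',s['eef_pos'],s))
```

```text
3.25 [0.47139988 0.08359283 0.14308697] [ 0.48645983 -0.53551475  0.29691166]
(np.float64(323.4402399830959), np.float64(286.71615729620436)) (np.float64(322.76945234289377), np.float64(313.4687368614286))
```

View pics/w2.png

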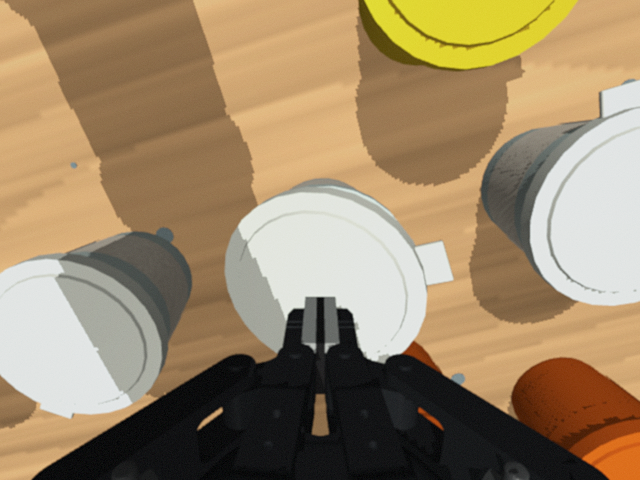

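Here the lid spans columns 225–427 with its tab at (435,263), and the tips are over its middle. I'll raise them 2 mm and hold for about 3 s.

Call:
{"op": "drive_tool", "data": {"moves": [0,0,0,0.002,0,0,0,0,0,0,0,0,0,0,0,0,0,0,0,0,0,0,0,0,0,0,0,0,0,0,0,0,0,0,0,0,0,0,0,0,0,0,0,0,0,0,0,0,0,0,0,0,0,0,0,0,0,0,0,0,0,0,0,0,0,0,0,0,0,0,0,0,0,0,0,0,0,0,0,0,0,0,0,0,0,0,0,0,0,0]}}

```text
t: 4.8
eef_pos: [0.4715, 0.0836, 0.1453]
tcp_rot: [-1.004, 1.327, 1.005]
force: [-0.2, -0.3, 0.3]
gripper_width: -0.0001
```

Call:
{"op": "drive_tool", "data": {"moves": [0,0,0,0,0,0,0,0,0,0,0,0,0,0,0,0,0,0,0,0,0,0,0,0,0,0,0,0,0,0,0,0,0,0,0,0,0,0,0,0,0,0,0,0,0,0,0,0,0,0,0,0,0,0,0,0,0,0,0,0,0,0,0,0,0,0,0,0,0,0,0,0,0,0,0,0,0,0,0,0,0,0,0,0,0,0,0,0,0,0]}}

```text
t: 6.3
eef_pos: [0.4715, 0.0836, 0.1453]
tcp_rot: [-1.004, 1.327, 1.005]
force: [0.3, -0.1, 0.3]
gripper_width: 0.0002
```

Call:
{"op": "drive_tool", "data": {"moves": [0,0,0,0.02,0,0,-0.001,0.024,0,0,0,-0.001,0.023,0,0,0,0,0,-0.01,0,0,0,0,-0.01,0,0,0,0,-0.005,0,0,0,0,-0.004,0,0,0,0,-0.004,0,0,0,0,-0.004,0,0,0,0,-0.004,0,0,0,0,-0.004,0,0,0,0,-0.004,0,0,0,0,0,0]}}

```text
t: 7.38
eef_pos: [0.4699, 0.1314, 0.1164]
tcp_rot: [-1.004, 1.325, 1.005]
force: [-0.1, 1.4, 1.4]
gripper_width: 0.0001
```

Run:
```python
from h import *
s=r.sense();print(s['t'],s['eef_pos'],s['force'])
a=r.grab_frame('scene')[150:260,300:460];b=r.grab_frame('side')[140:250,180:340]
o=np.vstack([cv2.resize(x[:,:,::-1],(436,300),interpolation=cv2.INTER_CUBIC) for x in(a,b)])
w=cv2.resize(r.grab_frame('wrist')[150:400,200:500,::-1],(360,300))
p=np.zeros((600,800,3),np.uint8);p[:,:436]=o;p[:300,440:]=w;cv2.imwrite('pics/pr.png',p)
```

```text
7.3833 [0.469916   0.13143252 0.11638246] [-0.08764445  1.43993365  1.36061   ]
```

View pics/pr.png

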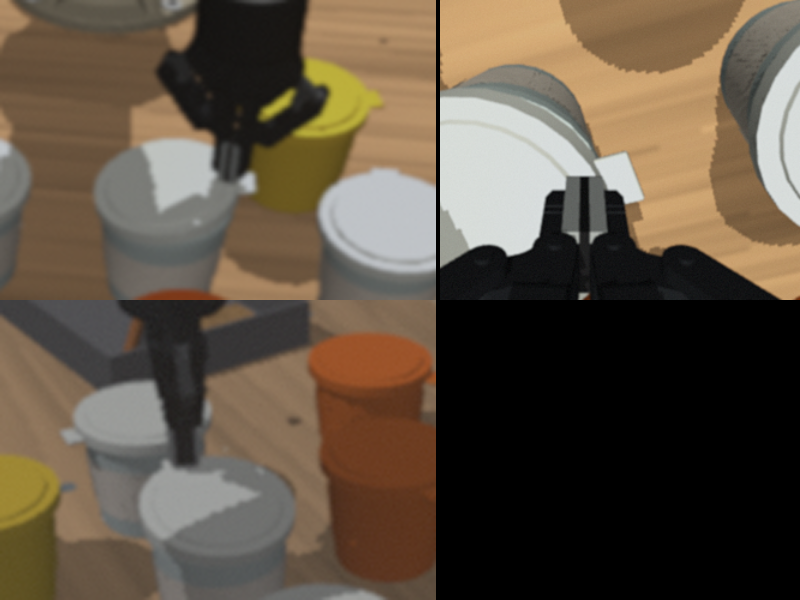

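The tips are on the rim beside the tab at scene crop (230,180), and the gap has narrowed, so the lid is following. I'll press on.

Call:
{"op": "drive_tool", "data": {"moves": [0,0,0,-0.004,0,0,0,0,-0.004,0,0,0,0,-0.004,0,0,0,0,-0.003,0,0,0,0,-0.002,0,0,0,0,0,0]}}

```text
t: 8.03
eef_pos: [0.4699, 0.1311, 0.0995]
tcp_rot: [-1.004, 1.325, 1.005]
force: [-0.6, 1.7, 2.5]
gripper_width: 0.0
```

Call:
{"op": "drive_tool", "data": {"moves": [0,0,0,-0.001,0,0,0,0,-0.001,0,0,0,0,0,0]}}

```text
t: 8.28
eef_pos: [0.4702, 0.1311, 0.0987]
tcp_rot: [-1.004, 1.325, 1.005]
force: [-4.5, 1.5, 15.9]
gripper_width: 0.0001
```

Call:
{"op": "drive_tool", "data": {"moves": [0,0,0,-0.001,0,0,0,0,0,0,0,0,0,0,0]}}

```text
t: 8.53
eef_pos: [0.4704, 0.1313, 0.0983]
tcp_rot: [-1.004, 1.324, 1.005]
force: [-6.5, 2.0, 22.4]
gripper_width: -0.0004
```

The lid is against its firm stop: 22 N for under 1 mm more travel. I'll lift straight off and look from above.

Call:
{"op": "drive_tool", "data": {"moves": [0,0,0,0.003,0,0,0,0,0.01,0,0,0,0,0.03,0,0,0,0,0.035,0,0,0,0,0.035,0,0,0,0,0.035,0,0,0,0,0.035,0,0,0,-0.02,0.035,0,0,0,-0.03,0.015,0,0,0,0,0,0,0,0,0,0,0,0,0,0,0,0]}}

```text
t: 9.53
eef_pos: [0.4692, 0.0803, 0.3289]
tcp_rot: [-1.003, 1.328, 1.004]
force: [-0.4, 1.2, -0.9]
gripper_width: 0.0001
```

Run:
```python
from h import *
s=r.sense();print(s['t'],s['eef_pos'],s['force'])
a=r.grab_frame('scene')[160:290,240:480];b=r.grab_frame('side')[140:290,180:340];W=r.grab_frame('wrist')[:,:,::-1].copy()
p=np.zeros((600,800,3),np.uint8)
p[:238,:440]=cv2.resize(a[:,:,::-1],(440,238),interpolation=cv2.INTER_CUBIC);p[240:600,:384]=cv2.resize(b[:,:,::-1],(384,360),interpolation=cv2.INTER_CUBIC)
p[240:540,400:]=cv2.resize(W,(400,300));cv2.imwrite('pics/end.png',p);cv2.imwrite('pics/w3.png',W)
print('expected scene centre shut',proj('scene',[.472,.086,.0975]),proj('wrist',[.472,.086,.0975],s))
```

```text
9.5333 [0.46921539 0.08029591 0.32890673] [-0.43368138  1.22539419 -0.92266748]
expected scene centre shut (np.float64(361.5767323416818), np.float64(219.9298690999462)) (np.float64(327.0604545625878), np.float64(202.0130389034062))
```

View pics/end.png

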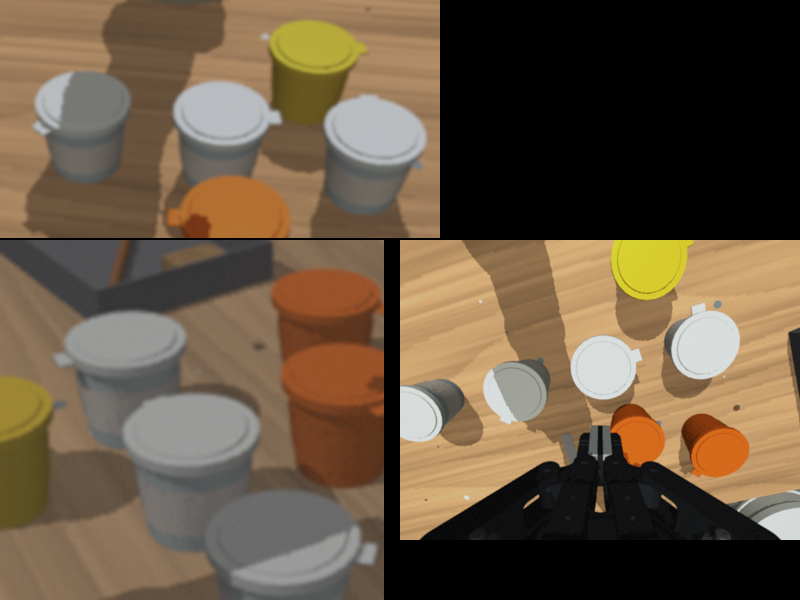

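C's lid is level all round, with no gap: it sits at scene crop (222,112) and side crop (190,432), and matches its neighbours. Nothing else has moved and the arm is clear, so I'm handing it in.

```bash
python3 -c "
from rig import r
print(r.sign_off())"
```

```text
the job is handed in; nothing more can be done
None
```

The half-on lid is now shut, and I handed the job in at about 9.7 s. It was on the white tub at about (0.472, 0.086), second from the left as seen from the robot.

- **Pointing:** I held the shut fingertips about 3 cm above the middle of its lid for 3 s without touching it.
- **Pressing:** I pushed the raised rim down beside its tab until it met a firm stop. The fingertips were then at a height of 98–99 mm with 22 N on them, against 97.5–99.5 mm given for a shut lid. I then lifted straight off to 0.33 m.
- **Last checks:** In all three views the lid looks level with no gap. The tub and its neighbours look to be where they were, though I only judged that by eye. The palette knife is only partly in the last pictures, but I never went near it.
- **Disagreements:**
  - Heights taken from the scene and side views came out 6–10 mm low on the shut tubs, so I relied on the wrist camera and the known heights.
  - The first two moves ended up to 18 mm from where I meant them to, because the arm had not settled. I corrected this before pointing.
  - The force was only 1–3 N while the lid was closing, less than the 5 N I expected.

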